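Prop the bread bin's lid open

TASK

Prop the wooden bread bin open so that it can air: take the prop rod by its black cross grip, raise the lid with it, and swing the rod's foot forward onto the metal ledge on the bin's right-hand side. Feel along the ledge for the one hole, lower the foot gently into it until it sits fully home on the bottom, and let go so that the rod alone carries the lid. Do not ram the rod against the ledge or let the lid drop, and leave the mug, the jam jar and the keys where they are.

Things in the scene. Friction and masses are not known exactly. Their poses are not given: they have to be found in the camera images.
- bin: Light wooden bread bin, 200 (x) x 170 (y) x 165 mm high, fixed to the table, rigid; yaw varies. Origin: centre of its underside; x points to its back (hinge side), y to its left, z up. On its right-hand outer side (-y) sits a level aluminium ledge, 90 mm long (x), 32 mm wide (y -117 to -85), top at z = 115 mm in the bin's frame, with one hole for the rod's foot.
- ledge_line (a point): Point of the bin at x = -40, y = -101, z = 115 mm: the middle of the range where the ledge's hole may be. The hole is 15 x 15 mm, 10 mm deep (bottom at z = 105), at y = -101, midway along the ledge; its centre is anywhere from 20 mm in front of to 20 mm behind this point, not reported: see or feel for it. Elsewhere the foot stands on the ledge's top. The ledge is fixed.
- lid (a joint): Hinge angle of the wooden lid (about 0.38 kg, 10 mm thick), rad: 0 closed, grows as the front edge rises, stop at 1.3. Almost no friction: the lid falls shut unless held. With the foot in the hole it stands at about 0.63 to 0.66.
- lid_hinge (a point): Point on the lid's hinge axis, in the middle of the bin's back rim: x = 100, y = 0, z = 170 mm in the bin's frame. The axis runs along the bin's y.
- rod (a joint): Angle of the prop rod about its pivot on the lid's right edge, rad: 0 stowed at its stop, sloping from the pivot to the back, 0.436 below the lid's plane; grows as the foot swings away from the lid, down and forward; stop at 1.4. Rod's slope below the horizontal, pointing back: 0.436 + rod + lid (pi/2: upright). Friction 0.07 N m holds it. It cannot fold past 0, so pulling its grip up lifts the lid.
- rod_pivot (a point): The rod's pivot: 170 mm from the hinge axis along the lid (lid closed: x = -70, z = 170 mm in the bin's frame), at y = -101 mm. The rod moves in the upright plane y = -101 of the bin, above the ledge's middle line.
- rod_grip (a point): Point of the black cross grip 48 mm off the rod's plane. The grip is a round bar, 16 mm thick, level along the bin's y, out to the right (-y) from 12 to 78 mm off the rod's plane, then a 21 mm disc to 84 mm. It crosses the rod 80 mm from the pivot. Take it from above, fingers in front of and behind it; it can turn between the pads as the rod swings.
- rod_foot (a point): Round tip of the steel prop rod, 9 mm thick, 168 mm from the pivot. x runs along the rod, away from the pivot; y is the bin's y.
- coffee_mug: Pink and white mug, 90 x 122 x 105 mm, a bystander on the table to the right. Origin: centre of its underside.
- jam_jar: Jam jar, 69 x 69 x 99 mm, a bystander on the table. Origin: centre of its underside.
- keys: Bunch of keys, 104 x 115 x 8 mm, lying on the table to the right, a bystander. Origin: centre of its underside.

How it is judged:
On the way, in this order (a step that is already met when the one before it is completed fails the run):
1. the lid is raised with the rod, the foot clear above the ledge (value of joint lid above 0.6 rad and z of rod_foot in the frame of bin above 0.118 m), for 0.2 s.
2. the rod's foot is down in the ledge's hole (z of rod_foot in the frame of bin between 0.097 and 0.109 m and x of rod_foot in the frame of bin between -0.08 and 0 m and value of joint lid between 0.5 and 0.8 rad), for 0.2 s.
At the end, for the whole second after the job is handed in: The rod's foot sits in the ledge's hole, at least 6 mm of its 10 mm below the ledge's top (foot tip at z 97 to 109 mm and x -80 to 0 mm in the bin's frame), the lid rests on the rod at 0.50 to 0.80 rad and is still, and the rod is released (all of step 2 and contact force between rod and the fingers below 0.2 N and velocity of joint lid between -0.05 and 0.05 rad/s); the robot touches nothing.
It fails at once if the rod is pressed on the ledge or its hole with more than 25 N (contact force between rod and bin above 25 N).
It fails at once if the lid drops (falls faster than 2 rad/s) (velocity of joint lid below -2 rad/s).
It fails at once if the mug is shifted by more than 30 mm (distance of coffee_mug from where it was at the start of the episode above 0.03 m).
It fails at once if the jam jar is shifted by more than 30 mm (distance of jam_jar from where it was at the start of the episode above 0.03 m).
It fails at once if the bunch of keys is shifted by more than 30 mm (distance of keys from where it was at the start of the episode above 0.03 m).
It also fails if it takes over 67 s, if anything falls off the work surface, if the arm or the gripper's body presses on something with over 40 N, if the wrist force passes 120 N, or if a joint passes its speed limit or range.

ROBOT

A 7-joint arm with a two-finger parallel gripper is mounted at the origin on a cart in front of the work surface, level with it; the furniture and walls round the work are solid. World frame = base frame: x ahead of the robot, y to its left, z up, the work surface at z = 0. Lengths are in m, angles in rad, forces in N, time in s.
With the tool pointing down it reaches from about 0.425 to 0.875 m from the base axis. Payload 8.4 kg.
Tool frame: the origin (TCP) lies midway between the tips of the shut fingers; the grasp point (between the pads) lies 19 mm behind it; x points along the fingers, z is the direction in which the jaws open and shut, and the axes are right-handed (so a half turn about x gives the same grasp; the last joint's range is limited). The gripper opens to 87 mm and grips with 3 to 60 N. Pads are 19 mm wide; open, the fingers measure 117 mm over their backs; the gripper's body (75 mm by 190 mm) begins 51 mm behind the grasp point.
Start: joints at [-1.305, 0.333, 0.04, 1.465, -0.013, 1.343, -0.059], TCP at [0.232, 0.607, 0.223] pointing down, gripper open.
Joint ranges: [-2.58, 2.58], [-0.38, 2.09], [-1.3, 1.39], [0.25, 2.4], [-1.5, 4.64], [0.08, 2.09], [-2.65, 2.65]. Speed limits (rad/s): [2.22, 2.22, 2.79, 2.79, 3.14, 3.14, 3.14].

INTERFACE

Orientations are given as a unit quaternion [w, x, y, z].
In Python, from workcell import arm, claw, camera, job gives the robot as it stands. Calls block until the motion is done:
- arm.move_pose(position, orientation): joint-space move of the TCP to a pose.
- arm.move_l(position, frame=None, vel=0.15, until_force=None): straight line of the TCP; frame=None keeps the orientation; vel is the mean speed in m/s. With until_force (N) it stops when the force on the tool has changed by that much, and returns True; else False.
- arm.move_joints(angles): joint-space move.
- claw.set_gripper(opening, force=None): opening from 0.0 (shut) to 1.0 (fully open); force is the grip in N (None keeps the last); returns when the fingers have stopped.
- arm.dwell(seconds).
- arm.ik(position, orientation): joint angles nearest the present ones, or None.
- arm.observe(): the state.
- camera(name): name is "scene" or "top"; returns a dict with "img" (420x560x3 uint8, red, green, blue), "range_z" (420x560 float32, m along the optical axis (not along the pixel's ray), 0 where there is no reading), "mtx" (3x3 intrinsics, pixels), "distortion" ([k1, k2, p1, p2, k3] as OpenCV has them; the pictures are not rectified), "R" (3x3) and "t" (3): a world point X has camera coordinates R X + t. Camera axes: x right, y down, z forward; pixel columns grow to the right and rows downward; lengths in m; the calibration is good to about 2 mm. A picture is of the moment at which its call begins.
A pose or a line that the arm cannot do raises arm.PlanningError and nothing moves.
- job.finish_job(): hands the job in, once; it reports no verdict.
The state is a dict: "clock": time; "joint_positions": joint angles; "dq": joint speeds; "effort": joint torques, N m; "tool_pos": TCP position; "tool_rot": TCP orientation; "ft_force": force on the tool from outside, world axes, zero at the start; "moment": the same for the moment, N m; "gripper_width": opening from 0.0 (shut) to 1.0 (fully open).
Only numpy, scipy, OpenCV 4.12 (cv2) and the standard library are available. Lean on these libraries where they do the work, as an engineer would, in place of code of your own. Each camera call takes 0.05 s, during which the arm holds its last target.

## Working session

There is one attempt and no reset: what is moved stays moved. The work goes in short steps, each a Python script; the robot and the scene stay as the last script left them, time stands still between calls to the robot, and variables do not carry over. Pictures are saved under pics/ and viewed, and the job is handed in when it is done.

```bash
mkdir -p pics; ls
python3 - <<'E'
from workcell import arm, claw, camera, job
import cv2, numpy as np
o=arm.observe(); print(o)
for n in("scene","top"):
    c=camera(n); cv2.imwrite(f"pics/{n}0.png",c["img"][:,:,::-1]); np.savez(f"{n}0.npz",**c)
    print(n,c["mtx"],c["distortion"],c["R"],c["t"],(c["range_z"]>0).mean())
E
```

```text
pics
{'clock': 0.0, 'joint_positions': array([-1.30519829,  0.33389986,  0.03986802,  1.46626079, -0.01346222,
        1.34328803, -0.05852121]), 'dq': array([ 0.00047247, -0.00011451,  0.00088541,  0.0003994 ,  0.00013726,
       -0.00117797,  0.00063228]), 'effort': array([ 9.15659730e-04, -6.56349707e+01,  1.33550003e+00, -4.03794479e+01,
       -5.97631163e-02,  4.46477754e-02,  1.46196066e-04]), 'tool_pos': array([0.23173227, 0.60679438, 0.22167143]), 'tool_rot': array([ 0.58195563, -0.4013293 ,  0.5828635 ,  0.40066517]), 'ft_force': array([ 0.4084694 ,  0.82554077, -0.07606728]), 'moment': array([ 0.03827657, -0.02498181, -0.00513703]), 'gripper_width': 1.000352996378824}
scene [[416.76247707   0.         281.4828728 ]
 [  0.         416.76247707 205.95238307]
 [  0.           0.           1.        ]] [-0.09204142  0.          0.          0.          0.        ] [[ 0.49351523 -0.86971816 -0.00574866]
 [-0.58226518 -0.32547781 -0.74500434]
 [ 0.64607274  0.37101823 -0.66703485]] [-0.31528611  0.34683617  0.94316278] 0.9960544217687075
top [[475.75887435   0.         277.04999254]
 [  0.         475.75887435 210.40203714]
 [  0.           0.           1.        ]] [-0.04880236  0.          0.          0.          0.        ] [[ 0.0230674  -0.9995937  -0.01674293]
 [-0.98992389 -0.02049746 -0.14010905]
 [ 0.13970894  0.01980617 -0.98999451]] [-0.09836029  0.48786866  1.41610308] 0.9958588435374149
```

View pics/scene0.png

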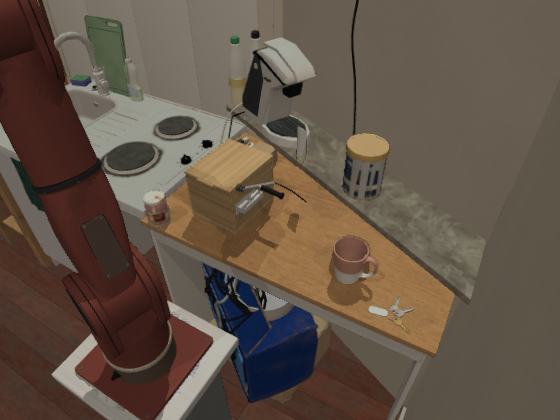

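View pics/top0.png

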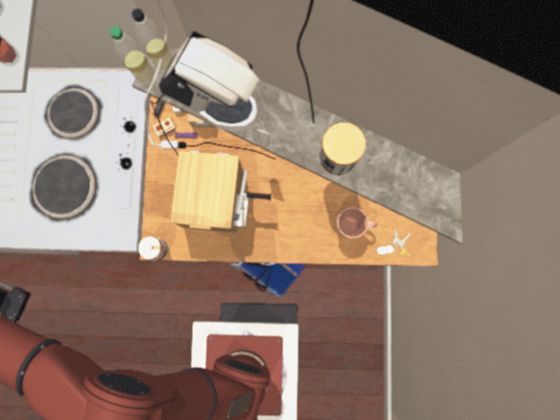

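The top view shows the bin lid at about (207,190) px and the black grip at about (258,196) px. The mug is at (352,223) and the keys at (400,243). Next I'll measure the lid and grip.

```bash
cat > h.py <<'E'
import numpy as np, cv2
def load(n): return dict(np.load(n))
def cloud(c):
    Z=c["range_z"]; h,w=Z.shape
    uv=np.stack(np.meshgrid(np.arange(w),np.arange(h)),-1).reshape(-1,1,2).astype(np.float64)
    n=cv2.undistortPoints(uv,c["mtx"],c["distortion"]).reshape(h,w,2)
    P=np.dstack([n*Z[...,None],Z])
    return (P-c["t"])@c["R"]
def ray(c,uv):
    n=cv2.undistortPoints(np.array(uv,float).reshape(-1,1,2),c["mtx"],c["distortion"]).reshape(-1,2)
    d=np.c_[n,np.ones(len(n))]@c["R"]; o=-c["R"].T@c["t"]; return o,d
def onplane(c,uv,z):
    o,d=ray(c,uv); return o+d*((z-o[2])/d[:,2])[:,None]
def project(c,X):
    return cv2.projectPoints(np.array(X,float).reshape(-1,3),cv2.Rodrigues(c["R"])[0],c["t"],c["mtx"],c["distortion"])[0].reshape(-1,2)
def crop(c,r,s,f):
    x0,y0,x1,y1=r; cv2.imwrite(f,cv2.resize(c["img"][y0:y1,x0:x1,::-1],None,fx=s,fy=s,interpolation=cv2.INTER_CUBIC))
E
python3 - <<'E'
from h import *
t=load("top0.npz"); s=load("scene0.npz")
crop(t,(160,140,290,240),6,"pics/tc.png"); crop(s,(170,130,320,240),5,"pics/sc.png")
P=cloud(t)
sub=P[140:240,160:290]; 
print("table z", np.median(P[240:255,200:340,2]))
m=(P[...,2]>0.165)&(P[...,2]<0.19); m[:140]=0;m[245:]=0;m[:,:165]=0;m[:,250:]=0
m=cv2.morphologyEx(m.astype(np.uint8),cv2.MORPH_OPEN,np.ones((7,7)))
n,l,st,ce=cv2.connectedComponentsWithStats(m); print(st)
k=1+np.argmax(st[1:,4]); pts=P[l==k]; print("z",np.median(pts[:,2]),len(pts))
r=cv2.minAreaRect((pts[:,:2]*1000).astype(np.float32)); print(r, cv2.boxPoints(r))
E
```

```text
table z 0.0003192858627666047
[[     0      0    560    420 230778]
 [   171    152     67     78   4422]]
z 0.17571007623207724 4422
((522.5362548828125, 111.41227722167969), (179.76708984375, 215.59893798828125), 88.4756851196289) [[412.3839    24.428131]
 [627.9066    18.692947]
 [632.6886   198.39642 ]
 [417.1659   204.1316  ]]
```

View pics/tc.png

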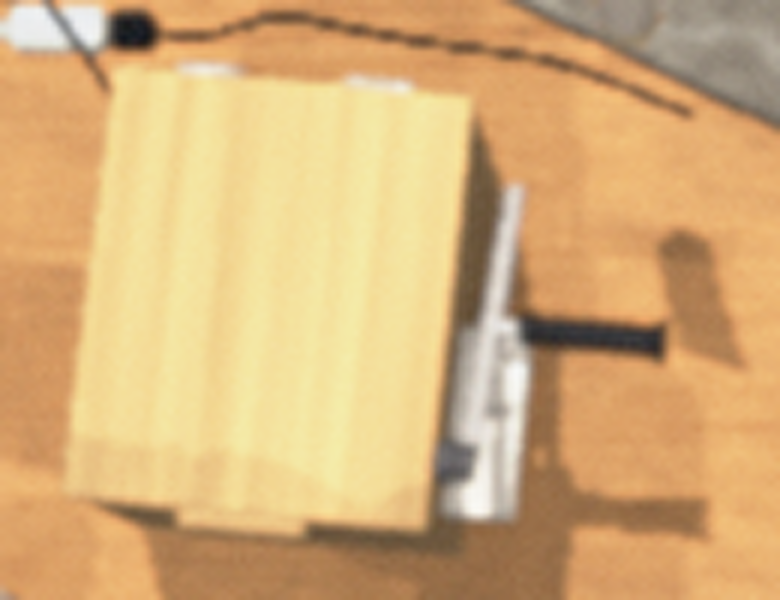

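View pics/sc.png

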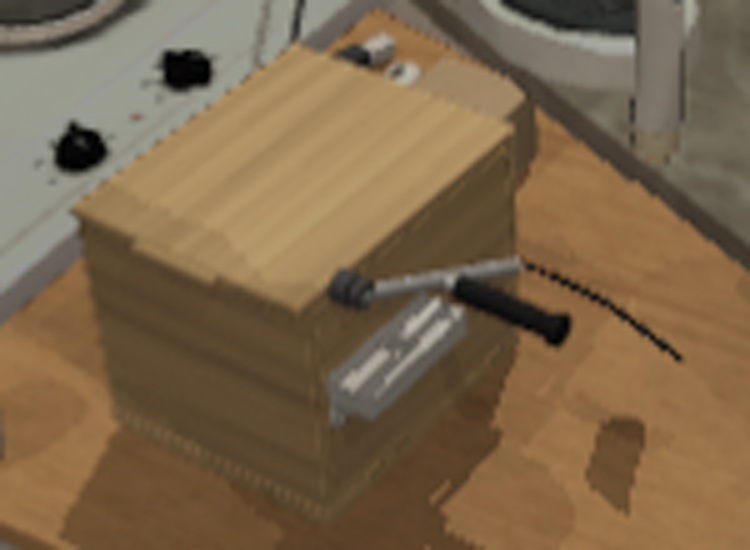

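Run:
```python
from h import *
t=load("top0.npz"); s=load("scene0.npz")
T=lambda a:np.array(a,float)/6-(0.5-0.5/6)+[160,140]
S=lambda a:np.array(a,float)/5-0.4+[170,130]
# rear-left, rear-right, front-right, front-left lid corners
A=onplane(t,T([(113,68),(472,97),(430,530),(66,492)]),0.175)
B=onplane(s,S([(300,44),(514,135),(302,314),(76,212)]),0.175)
for Q in(A,B):
    print(Q.round(4)); print("sides",[round(np.linalg.norm(Q[i]-Q[(i+1)%4]),4) for i in range(4)])
    x=(Q[1]+Q[0]-Q[2]-Q[3])/2; y=(Q[0]+Q[3]-Q[1]-Q[2])/2
    print("yaw",np.arctan2(x[1],x[0]),np.arctan2(-y[0],y[1]),"centre",Q.mean(0))
print("table-level slopes ok; grip axis z~0.136")
g=onplane(t,T([(530,330),(663,341)]),0.136); print(g)
g=onplane(s,S([(462,290),(560,330)]),0.136); print(g)
```

```text
[[0.6332 0.191  0.175 ]
 [0.6221 0.0217 0.175 ]
 [0.4189 0.0338 0.175 ]
 [0.4328 0.2021 0.175 ]]
sides [np.float64(0.1697), np.float64(0.2036), np.float64(0.1688), np.float64(0.2008)]
yaw -0.05744211972063054 -0.07377122201397596 centre [0.52676063 0.11212409 0.175     ]
[[0.6337 0.1833 0.175 ]
 [0.6134 0.0152 0.175 ]
 [0.4167 0.0303 0.175 ]
 [0.4283 0.1947 0.175 ]]
sides [np.float64(0.1693), np.float64(0.1972), np.float64(0.1648), np.float64(0.2057)]
yaw -0.06570405222555852 -0.09551743128053647 centre [0.52303932 0.10585453 0.175     ]
table-level slopes ok; grip axis z~0.136
[[ 0.51918943 -0.00573781  0.136     ]
 [ 0.51516612 -0.06898205  0.136     ]]
[[ 0.51528166 -0.00743148  0.136     ]
 [ 0.5119429  -0.0732895   0.136     ]]
```

```bash
cat >> h.py <<'E'
YAW=-0.068; C=np.array([0.525,0.109,0.0])
def b2w(p,C=C,yaw=YAW):
    c,s=np.cos(yaw),np.sin(yaw); return C+np.array(p,float)@np.array([[c,-s,0],[s,c,0],[0,0,1]]).T
def w2b(p,C=C,yaw=YAW):
    c,s=np.cos(yaw),np.sin(yaw); return (np.array(p,float)-C)@np.array([[c,-s,0],[s,c,0],[0,0,1]])
def grip(L,r,y=-.149):
    f=.436+r+L; return np.array([.1-.17*np.cos(L)+.08*np.cos(f),y,.17+.17*np.sin(L)-.08*np.sin(f)])
def foot(L,r):
    f=.436+r+L; return np.array([.1-.17*np.cos(L)+.168*np.cos(f),-.101,.17+.17*np.sin(L)-.168*np.sin(f)])
def solve(fx,fz,L0=.7,r0=.4):
    from scipy.optimize import fsolve
    return fsolve(lambda q:(foot(*q)-[fx,0,fz])[[0,2]],[L0,r0])
E
python3 - <<'E'
from h import *
t=load("top0.npz"); s=load("scene0.npz")
print("cams",-t["R"].T@t["t"],-s["R"].T@s["t"])
for c,f,r0 in((t,"pics/to.png",(215,160,285,230)),(s,"pics/so.png",(225,170,295,230))):
    x0,y0,x1,y1=r0; k=10
    im=cv2.resize(c["img"][y0:y1,x0:x1,::-1],None,fx=k,fy=k,interpolation=cv2.INTER_CUBIC)
    def pr(p): 
        u=project(c,b2w(p)); return ((u-[x0,y0]+.5)*k).astype(int)
    # ledge outline unknown in x extents; -85..5
    led=pr([(-85,-117,115),(5,-117,115),(5,-85,115),(-85,-85,115)]*np.array(1e-3))
    cv2.polylines(im,[led],True,(0,0,255),1)
    for x in(-60,-40,-20): cv2.circle(im,tuple(map(int,pr([[x*1e-3,-.101,.115]])[0])),3,(0,255,0),-1)
    for p in (grip(0,0),foot(0,0)): cv2.circle(im,tuple(map(int,pr([p])[0])),3,(255,0,0),-1)
    cv2.imwrite(f,im)
P=cloud(s); m=P[170:230,225:295]; q=w2b(m.reshape(-1,3))
k=(abs(q[:,1]+.101)<.02)&(abs(q[:,2]-.115)<.006)
print(k.sum(), q[k].min(0),q[k].max(0), np.median(q[k],0))
k=(abs(q[:,1]+.101)<.012)&(q[:,2]<.118)&(q[:,2]>.10); print((q[k][np.argsort(q[k][:,0])]*1000).round(0).astype(int).tolist())
E
```

```text
cams [ 0.28737951 -0.11636784  1.46864225] [-0.25180265 -0.51125316  0.88570442]
321 [-0.09633548 -0.1158058   0.10900577] [ 0.09688274 -0.08101293  0.12050222] [-0.03580744 -0.0972733   0.11519762]
[[-87, -101, 107], [-87, -112, 109], [-86, -94, 107], [-86, -91, 113], [-86, -98, 116], [-86, -107, 106], [-86, -100, 110], [-85, -90, 116], [-85, -103, 107], [-85, -106, 101], [-85, -96, 107], [-85, -101, 117], [-85, -96, 103], [-85, -104, 111], [-85, -103, 103], [-85, -107, 112], [-85, -92, 101], [-85, -99, 100], [-84, -103, 114], [-84, -100, 112], [-84, -104, 118], [-84, -106, 108], [-84, -110, 109], [-84, -92, 108], [-84, -106, 115], [-84, -109, 101], [-83, -96, 117], [-83, -113, 114], [-83, -91, 111], [-83, -95, 108], [-82, -109, 115], [-82, -98, 116], [-81, -91, 117], [-80, -111, 114], [-80, -100, 116], [-80, -107, 116], [-80, -103, 114], [-79, -92, 115], [-78, -109, 116], [-78, -112, 113], [-77, -94, 115], [-77, -111, 108], [-77, -101, 114], [-77, -105, 116], [-76, -111, 115], [-75, -96, 114], [-75, -103, 118], [-75, -113, 103], [-75, -106, 115], [-73, -91, 115], [-73, -95, 116], [
[... 2540 characters left out ...]
100, 114], [-4, -110, 114], [-4, -103, 115], [-3, -96, 115], [-3, -99, 116], [-2, -91, 116], [-2, -109, 116], [-1, -112, 117], [-1, -94, 116], [-1, -105, 117], [0, -97, 116], [1, -100, 114], [2, -106, 116], [2, -113, 111], [2, -99, 116], [4, -112, 114], [4, -90, 115], [4, -101, 116], [4, -108, 115], [5, -94, 116], [5, -111, 105], [32, -102, 116], [38, -102, 116], [41, -100, 109], [42, -99, 116], [43, -102, 112], [44, -102, 116], [46, -100, 117], [46, -103, 111], [46, -96, 115], [51, -100, 110], [53, -102, 105], [53, -102, 109], [56, -97, 109], [57, -103, 104], [59, -98, 107], [60, -101, 104], [60, -101, 108], [61, -104, 105], [67, -103, 101], [68, -99, 102], [71, -101, 101], [73, -103, 100]]
```

View pics/to.png

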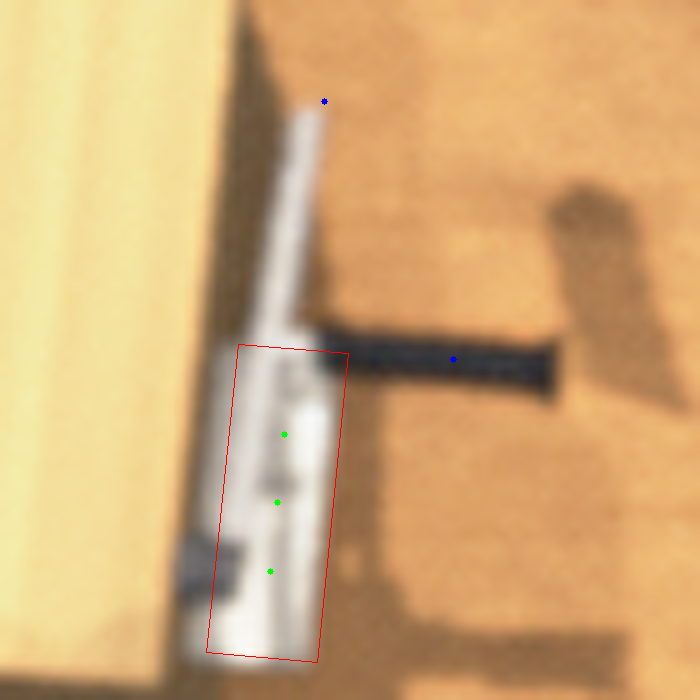

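View pics/so.png

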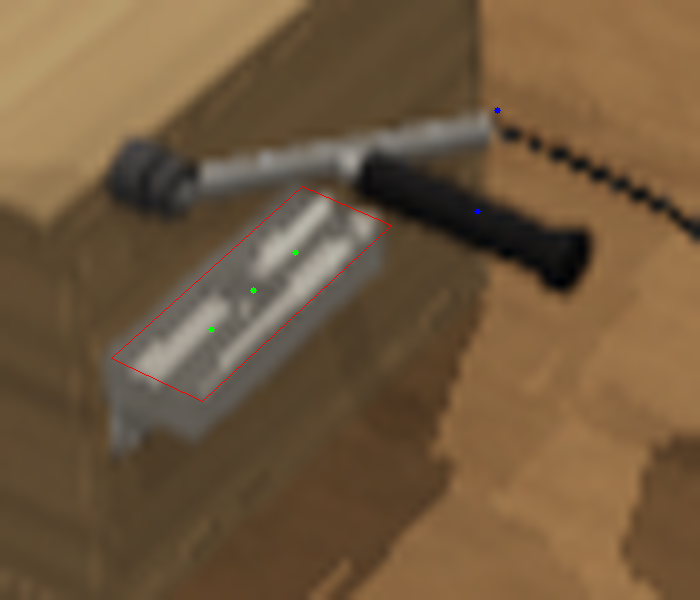

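The scene view and its depth agree with the overlay. The ledge spans bin x from -85 to 5 mm at a height of about 115 mm. The hole shows as a break in the light stripe at about (243,287) px in so.png, and depth dips there, so it is near bin x ≈ -39 mm. Next I'll approach the grip.

```bash
cat >> h.py <<'E'
from scipy.spatial.transform import Rotation as Ro
def quat(sgn=1,yaw=YAW):
    x=np.array([0,0,-1.]); z=sgn*np.array([np.cos(yaw),np.sin(yaw),0]); y=np.cross(z,x)
    q=Ro.from_matrix(np.c_[x,y,z]).as_quat(); return np.r_[q[3],q[:3]]
def tcp(g): return b2w(g)-[0,0,.019]   # TCP for grip point in bin frame
E
python3 - <<'E'
from h import *
from workcell import arm, claw, camera, job
o=arm.observe(); print(Ro.from_quat(np.r_[o["tool_rot"][1:],o["tool_rot"][0]]).as_matrix().round(2))
for s in(1,-1):
  for g in ([.0025,-.16,.3],grip(0,0,-.16),grip(.8,.5,-.16)):
    q=arm.ik(tcp(g),quat(s)); print(s,tcp(g).round(4),None if q is None else q.round(2))
E
```

```text
[[-0.   -0.93  0.36]
 [-0.    0.36  0.93]
 [-1.   -0.   -0.  ]]
1 [ 0.5166 -0.0508  0.281 ] [-0.77  0.02  0.8   1.72 -0.01  1.41 -0.03]
1 [ 0.5166 -0.0508  0.1172] [-0.76  0.2   0.87  1.94 -0.17  1.08  0.11]
1 [ 0.4826 -0.0485  0.194 ] [-0.83 -0.02  0.85  1.93  0.02  1.23 -0.06]
-1 [ 0.5166 -0.0508  0.281 ] None
-1 [ 0.5166 -0.0508  0.1172] None
-1 [ 0.4826 -0.0485  0.194 ] None
```

Run:
```python
from h import *
from workcell import arm, claw, camera, job
arm.move_pose(tcp([.0025,-.16,.30]),quat(1))
o=arm.observe(); print(o["clock"],o["tool_pos"],o["ft_force"])
claw.set_gripper(0.55,3)
arm.move_l(tcp([.0025,-.16,.22]),vel=.2)
for n in("scene","top"):
    c=camera(n); np.savez(f"{n}1.npz",**c)
o=arm.observe(); print(o["clock"],o["tool_pos"],o["ft_force"],o["gripper_width"])
crop(load("scene1.npz"),(170,100,320,240),5,"pics/s1.png"); crop(load("top1.npz"),(160,140,290,240),6,"pics/t1.png")
```

```text
2.65 [ 0.51683259 -0.04965332  0.2808701 ] [ 4.52031080e-01  3.72067593e-01 -4.20461415e-04]
4.225 [ 0.51757106 -0.05090683  0.20251461] [0.76214315 0.49375594 1.05331901] 0.5526243484277029
```

View pics/s1.png

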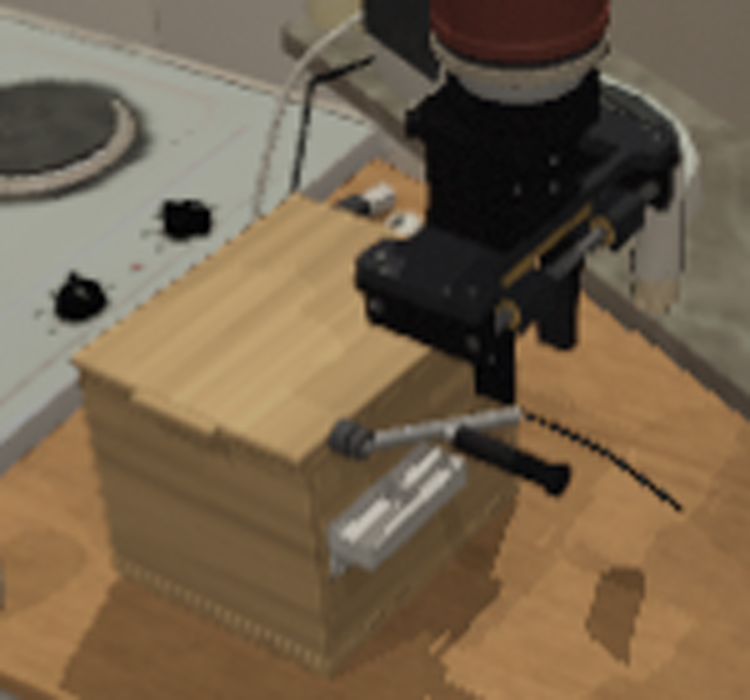

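View pics/t1.png

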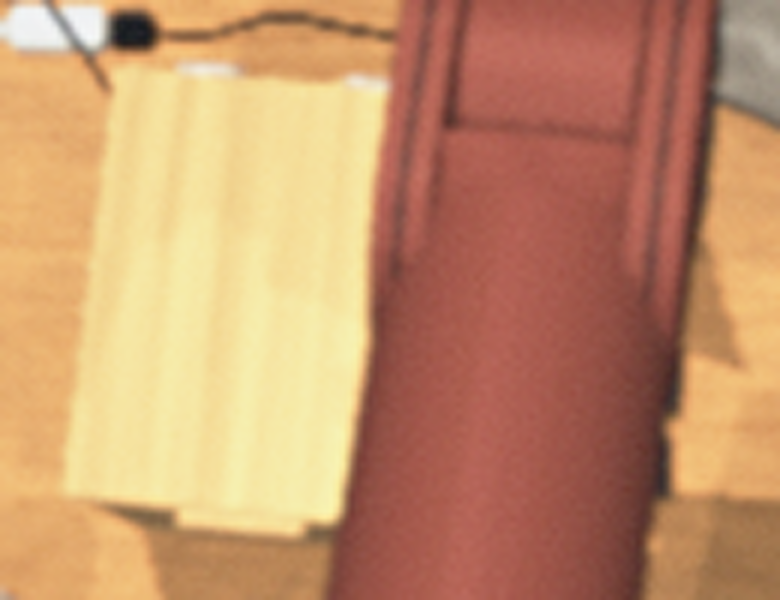

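Run:
```python
from h import *
from workcell import arm, claw, camera, job
hit=arm.move_l(tcp(grip(0,0,-.16)),vel=.1,until_force=5)
o=arm.observe(); print(hit,o["clock"],o["tool_pos"],o["ft_force"])
claw.set_gripper(0.0,10)
o=arm.observe(); print(o["clock"],o["tool_pos"],o["ft_force"],o["gripper_width"]*87)
c=camera("scene"); np.savez("scene2.npz",**c); crop(c,(170,100,320,240),5,"pics/s2.png")
```

```text
False 5.2167 [ 0.51708047 -0.05087361  0.11779036] [0.09267784 0.22253994 0.42214552]
5.875 [ 0.51730643 -0.05085498  0.1173811 ] [ 5.39612089 -0.2323079  -2.34438413] 15.517089457945817
```

View pics/s2.png

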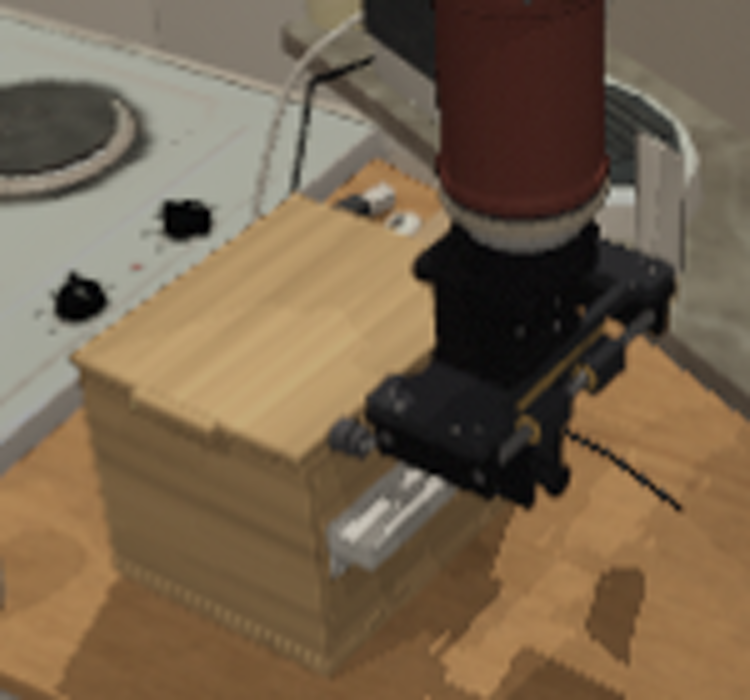

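Run:
```python
from h import *
from workcell import arm, claw, camera, job
for L in(.15,.3,.45,.6,.75):
    arm.move_l(tcp(grip(L,.06*L,-.16)),vel=.06)
    o=arm.observe(); print(L,round(o["clock"],2),(o["tool_pos"]-tcp(grip(L,.06*L,-.16))).round(4),o["ft_force"].round(1),(o["gripper_width"]*87).round(1))
arm.dwell(.25)
print(foot(.75,.045))
for n in("scene","top"):
    c=camera(n); np.savez(f"{n}3.npz",**c)
crop(load("scene3.npz"),(170,100,320,240),5,"pics/s3.png")
```

```text
Traceback (most recent call last):
AttributeError: 'float' object has no attribute 'round'
```

Run:
```python
from h import *
from workcell import arm, claw, camera, job
for L in(.15,.3,.45,.6,.75):
    arm.move_l(tcp(grip(L,.06*L,-.16)),vel=.06)
    o=arm.observe(); print(L,round(o["clock"],2),(o["tool_pos"]-tcp(grip(L,.06*L,-.16))).round(4),o["ft_force"].round(1),round(o["gripper_width"]*87,1))
arm.dwell(.25)
print(foot(.75,.045))
for n in("scene","top"):
    c=camera(n); np.savez(f"{n}3.npz",**c)
crop(load("scene3.npz"),(170,100,320,240),5,"pics/s3.png")
```

```text
0.15 6.58 [ 0.0008 -0.0001  0.0002] [ 6.2 -0.6 -3.3] 15.8
0.3 6.97 [ 0.0007 -0.0001  0.0003] [ 6.5 -0.7 -5. ] 15.5
0.45 7.38 [ 0.0001 -0.     -0.0002] [ 5.2 -0.7 -5.7] 15.8
0.6 7.78 [-0.0004 -0.     -0.0006] [ 4.2  0.2 -4.5] 15.7
0.75 8.18 [ 0.0002 -0.      0.0003] [ 1.7 -1.1 -4.1] 15.4
[ 0.03160646 -0.101       0.1274844 ]
```

View pics/s3.png

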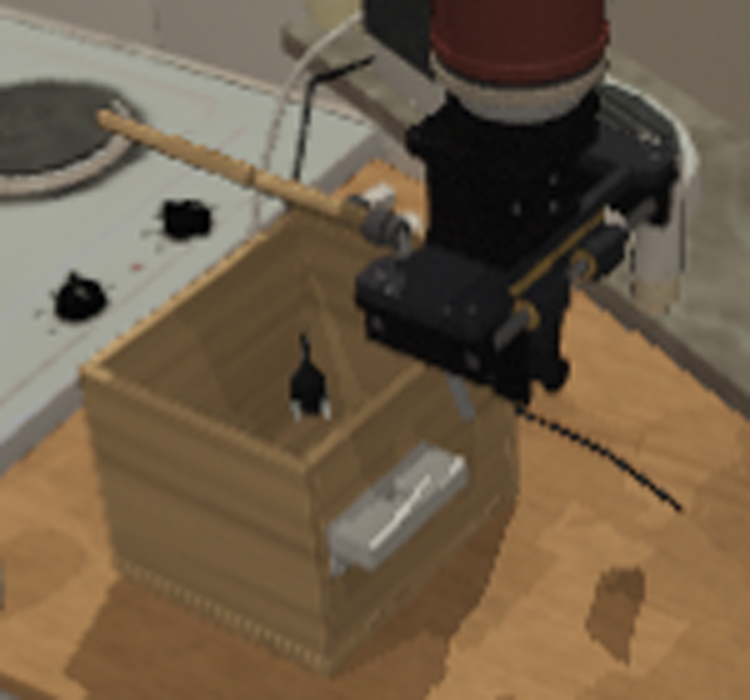

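```bash
cat >> h.py <<'E'
def rodplane(c,uv,yb=-.101):
    "ray ∩ bin plane y=yb, bin frame"
    o,d=ray(c,uv); ob=w2b(o); db=w2b(o+d)-ob
    return ob+db*((yb-ob[1])/db[:,1])[:,None]
E
python3 - <<'E'
from h import *
s=load("scene3.npz")
x0,y0,x1,y1=230,130,290,220;k=9 
x1=x0+85;y0=130;y1=y0+65;k=9
im=cv2.resize(s["img"][y0:y1+30,x0:x1,::-1],None,fx=k,fy=k,interpolation=cv2.INTER_CUBIC)[:]
im=cv2.resize(s["img"][135:220,220:300,::-1],None,fx=7,fy=7,interpolation=cv2.INTER_CUBIC); 
for p in ([-.04,-.101,.115],[-.05,-.101,.115],[-.03,-.101,.115],foot(.75,.045)):
    u=(project(s,b2w(p))[0]-[220,135]+.5)*7; cv2.circle(im,tuple(map(int,u)),2,(0,0,255),-1)
cv2.imwrite("pics/s3z.png",im)
q=w2b(cloud(s)[170:230,225:295].reshape(-1,3))
k=(abs(q[:,1]+.101)<.02)&(q[:,2]<.112)&(q[:,2]>.09)&(q[:,0]>-.07)&(q[:,0]<0); print((q[k][np.argsort(q[k][:,0])]*1000).round(0).astype(int).tolist())
E
```

```text
[[-70, -112, 107], [-69, -92, 112], [-66, -113, 104], [-65, -113, 108], [-65, -112, 100], [-64, -115, 104], [-64, -115, 111], [-61, -113, 105], [-61, -89, 111], [-56, -113, 109], [-56, -112, 100], [-54, -111, 102], [-53, -114, 103], [-52, -113, 109], [-51, -113, 105], [-48, -114, 103], [-47, -113, 105], [-47, -113, 109], [-44, -114, 103], [-42, -113, 109], [-42, -113, 105], [-41, -91, 109], [-39, -96, 107], [-38, -114, 107], [-38, -99, 107], [-37, -113, 110], [-36, -91, 110], [-35, -90, 105], [-35, -111, 99], [-34, -89, 111], [-34, -114, 108], [-34, -114, 104], [-33, -92, 105], [-33, -113, 110], [-33, -99, 107], [-32, -95, 105], [-32, -112, 98], [-32, -102, 112], [-32, -98, 110], [-31, -95, 112], [-31, -91, 106], [-31, -94, 107], [-30, -90, 108], [-29, -113, 100], [-29, -114, 112], [-27, -116, 108], [-27, -112, 102], [-27, -112, 106], [-25, -114, 102], [-24, -114, 108], [-24, -114, 112], [-23, -107, 112], [-22, -116, 107], [-18, -113, 107], [-18, -113, 111], [-18, -112, 99], [-16, -115, 110], [-14, -113, 104], [-13, -113, 100], [-10, -114, 102], [-9, -96, 112], [-8, -113, 111], [-7, -112, 106], [-7, -112, 102], [-4, -113, 101], [-4, -113, 104], [-3, -113, 108]]
```

View pics/s3z.png

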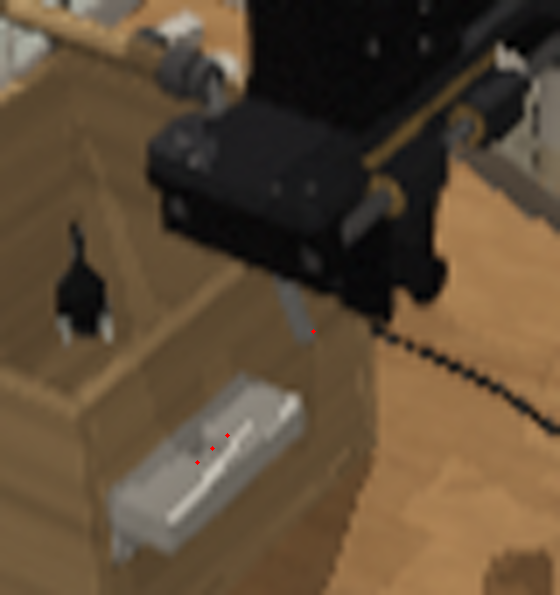

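Run:
```python
from h import *
from workcell import arm, claw, camera, job
def go(L,r,vel=.05):
    t=tcp(grip(L,r,-.16)); arm.move_l(t,vel=vel); o=arm.observe()
    print(round(L,3),round(r,3),foot(L,r).round(4),round(o["clock"],2),(o["tool_pos"]-t).round(4),o["ft_force"].round(1),round(o["gripper_width"]*87,1))
go(.85,.05); arm.dwell(.3)
for fx in (0,-.02,-.04):
    L,r=solve(fx,.130,.85,.2); go(L,r)
arm.dwell(.1)
for n in("scene","top"):
    c=camera(n); np.savez(f"{n}4.npz",**c)
s=load("scene4.npz")
im=cv2.resize(s["img"][135:220,220:300,::-1],None,fx=7,fy=7,interpolation=cv2.INTER_CUBIC); 
for p in ([-.04,-.101,.115],[-.05,-.101,.115],[-.03,-.101,.115],foot(L,r)):
    u=(project(s,b2w(p))[0]-[220,135]+.5)*7; cv2.circle(im,tuple(map(int,u)),2,(0,0,255),-1)
cv2.imwrite("pics/s4z.png",im)
```

```text
0.85 0.05 [ 0.0269 -0.101   0.1343] 8.89 [ 0.0003 -0.0001  0.0004] [ 2.2 -0.5 -4.1] 15.8
0.848 0.213 [ 0.    -0.101  0.13 ] 9.6 [-0.0006  0.0001 -0.    ] [ 0.7 -0.7 -3.2] 15.7
0.851 0.331 [-0.02  -0.101  0.13 ] 9.93 [-0.0004  0.0001  0.0001] [ 0.4 -0.2 -4.1] 15.7
0.835 0.455 [-0.04  -0.101  0.13 ] 10.3 [-0.0005  0.0001 -0.    ] [-0.3  0.  -3.6] 15.7
```

View pics/s4z.png

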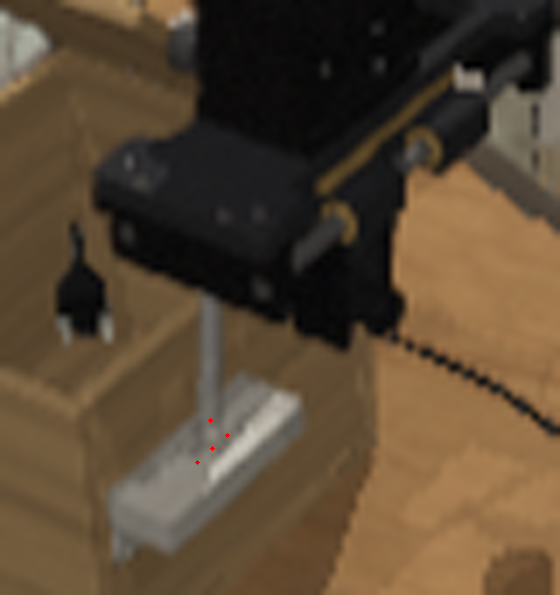

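Run:
```python
from h import *
out=[]
for n in (0,3,4):
    s=load(f"scene{n}.npz"); g=s["img"][176:216,232:268,::-1]
    g=cv2.normalize(g,None,0,255,cv2.NORM_MINMAX)
    out.append(cv2.resize(g,None,fx=7,fy=7,interpolation=cv2.INTER_NEAREST))
cv2.imwrite("pics/cmp.png",np.hstack(out))
```

```text
(no output)
```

View pics/cmp.png

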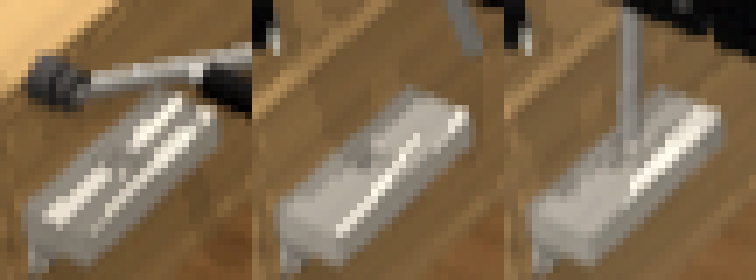

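Run:
```python
from h import *
s=load("scene4.npz")
for yb in(-.101,-.097): print(rodplane(s,[(249.3,199.6-.5),(249.3,198.),(249.6,190)],yb).round(4).tolist())
s3=load("scene3.npz")
print("foot3",rodplane(s3,[(232+(477-252)/7-.5,176+50/7)],-.097), "pred",foot(.75,.045))
P=w2b(cloud(s)[170:206,240:262]); 
for r in range(12,36): print(r+170,[tuple((P[r,c]*1000).astype(int)) for c in range(6,13)])
```

```text
[[-0.0428, -0.101, 0.1151], [-0.0424, -0.101, 0.1189], [-0.0385, -0.101, 0.1455]]
[[-0.0379, -0.097, 0.1097], [-0.0376, -0.097, 0.1136], [-0.0336, -0.097, 0.1403]]
foot3 [[ 0.03332567 -0.097       0.11994894]] pred [ 0.03160646 -0.101       0.1274844 ]
182 [(np.int64(-30), np.int64(-83), np.int64(160)), (np.int64(-22), np.int64(-80), np.int64(154)), (np.int64(-35), np.int64(-95), np.int64(169)), (np.int64(-33), np.int64(-96), np.int64(168)), (np.int64(-35), np.int64(-101), np.int64(172)), (np.int64(-32), np.int64(-103), np.int64(171)), (np.int64(-1), np.int64(-81), np.int64(141))]
183 [(np.int64(-28), np.int64(-81), np.int64(155)), (np.int64(-25), np.int64(-82), np.int64(153)), (np.int64(-34), np.int64(-93), np.int64(164)), (np.int64(-35), np.int64(-98), np.int64(167)), (np.int64(-33), np.int64(-100), np.int64(166)), (np.int64(-31), np.int64(-102), np.int64(166)), (np.int64(-2), np.int64(-81), np.int64(137))]
184 [(np.int64(-28), np.int64(-81), np.int64(151)), (np.int64(-24), np.int64(-81), np.int64(148)), (np.int64(-35), np.int64(-94), np.int64(161)), (np.int64(-35), np.int64(-97), 
[... 6521 characters left out ...]
), np.int64(109))]
204 [(np.int64(-64), np.int64(-105), np.int64(115)), (np.int64(-63), np.int64(-108), np.int64(116)), (np.int64(-61), np.int64(-110), np.int64(115)), (np.int64(-62), np.int64(-114), np.int64(117)), (np.int64(-55), np.int64(-112), np.int64(111)), (np.int64(-49), np.int64(-111), np.int64(106)), (np.int64(-48), np.int64(-113), np.int64(106))]
205 [(np.int64(-69), np.int64(-109), np.int64(117)), (np.int64(-66), np.int64(-110), np.int64(115)), (np.int64(-62), np.int64(-111), np.int64(112)), (np.int64(-59), np.int64(-112), np.int64(110)), (np.int64(-56), np.int64(-113), np.int64(108)), (np.int64(-52), np.int64(-113), np.int64(106)), (np.int64(-45), np.int64(-111), np.int64(100))]
```

Scene depth puts the foot tip about 8–12 mm above the ledge, at bin x ≈ -36. In the same view the hole spans -47 to -32, centre about -39.5. I'll shift the foot 3 mm forward and lower it gently, watching the force.

Run:
```python
from h import *
from workcell import arm, claw, camera, job
L,r=solve(-.043,.130,.85,.4); arm.move_l(tcp(grip(L,r,-.16)),vel=.04); arm.dwell(.1)
o=arm.observe(); f0=o["ft_force"]; print(f0)
for fz in np.arange(.127,.0985,-.003):
    L,r=solve(-.043,fz,.85,.4); t=tcp(grip(L,r,-.16))
    hit=arm.move_l(t,vel=.02,until_force=3); o=arm.observe()
    print(hit,round(fz,4),round(L,3),round(r,3),round(o["clock"],2),(o["tool_pos"]-t).round(4),(o["ft_force"]-f0).round(1))
    if hit or np.linalg.norm((o["ft_force"]-f0))>4: break
c=camera("scene"); np.savez("scene5.npz",**c)
g=cv2.normalize(c["img"][150:216,232:282,::-1],None,0,255,cv2.NORM_MINMAX)
cv2.imwrite("pics/s5.png",cv2.resize(g,None,fx=8,fy=8,interpolation=cv2.INTER_CUBIC))
```

```text
[ 1.12077911  0.27811401 -3.45971575]
False 0.127 0.809 0.479 11.16 [-0.0002  0.0001 -0.0002] [-1.5  0.7  0.8]
False 0.124 0.787 0.485 11.47 [-0.0003  0.     -0.0001] [-1.9  0.3  0.8]
False 0.121 0.765 0.491 11.78 [-0.0002  0.     -0.0001] [-2.   0.7  1.9]
False 0.118 0.743 0.498 12.08 [-0.0001  0.     -0.0001] [-2.2  1.2  2.7]
False 0.115 0.722 0.505 12.39 [-0.0002  0.     -0.0001] [-2.4  0.8  2.1]
False 0.112 0.7 0.512 12.7 [ 0.0001  0.     -0.    ] [-1.5  1.   2.1]
True 0.109 0.678 0.52 12.91 [ 0.0011 -0.      0.0016] [-2.   0.3  8.8]
```

View pics/s5.png

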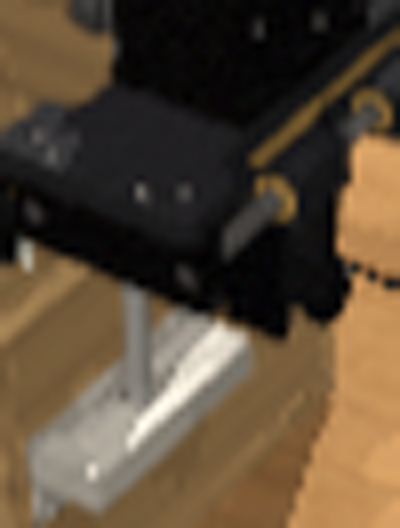

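```bash
cat >> h.py <<'E'
def lidangle(c):
    P=w2b(cloud(c)).reshape(-1,3)
    k=(P[:,1]>-.02)&(P[:,1]<.075)&(P[:,0]<.085)&(P[:,0]>-.06)&(P[:,2]>.185)&(P[:,2]<.36)
    q=P[k]
    for _ in range(6):
        a,b,d=np.linalg.lstsq(np.c_[q[:,0],q[:,1],np.ones(len(q))],q[:,2],rcond=None)[0]
        e=q[:,2]-(a*q[:,0]+b*q[:,1]+d); q=q[abs(e)<max(.004,2.5*e.std()*.6)]
    return np.arctan(-a),b,len(q),a*.1+d,e.std()
E
python3 - <<'E'
from h import *
from workcell import camera,arm
c=camera("top"); np.savez("top5.npz",**c)
print("now",lidangle(c)); print("3 (.75)",lidangle(load("top3.npz"))); print("4 (.835)",lidangle(load("top4.npz")))
crop(c,(160,100,300,220),5,"pics/t5.png"); o=arm.observe(); print(o["ft_force"],o["clock"],o["tool_pos"])
E
```

```text
now (np.float64(0.6442311649058005), np.float64(0.00661546404408675), 1543, np.float64(0.1791092624865564), np.float64(0.001743574933452274))
3 (.75) (np.float64(0.7244131446276396), np.float64(0.006799094888655655), 1442, np.float64(0.17989271086889286), np.float64(0.001697657574720771))
4 (.835) (np.float64(0.7802422029819356), np.float64(0.005632200259357234), 1333, np.float64(0.1807054103451081), np.float64(0.0016447834026018231))
[-1.06713101 -0.10740341  5.25088127] 13.0083 [ 0.47789497 -0.04809911  0.17940125]
```

View pics/t5.png

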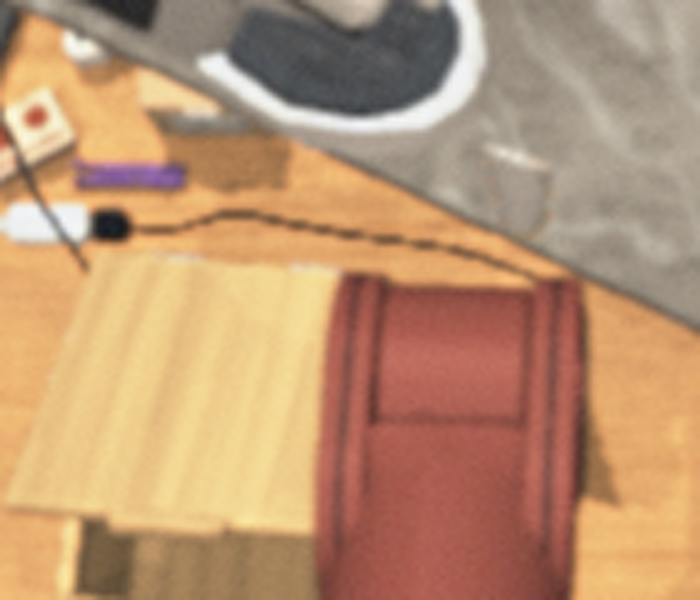

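The lid is at 0.644 rad in the top depth image. The expected range is 0.63–0.66 with the foot home, and about 0.71 on the ledge top. So the contact was the bottom of the hole. I'll release gently.

Run:
```python
from h import *
from workcell import arm, claw, camera, job
for fz in(.115,.105,.100):print(fz,solve(-.04,fz)[0])
claw.set_gripper(0.0,3); o=arm.observe(); print(o["ft_force"].round(1))
for w in (.2,.25,.4):
    claw.set_gripper(w,3); o=arm.observe(); c=camera("top"); print(w,round(o["gripper_width"]*87,1),o["ft_force"].round(1),round(o["clock"],2),lidangle(c)[:2])
c=camera("scene"); np.savez("scene6.npz",**c)
g=cv2.normalize(c["img"][130:220,225:295,::-1],None,0,255,cv2.NORM_MINMAX)
cv2.imwrite("pics/s6.png",cv2.resize(g,None,fx=6,fy=6,interpolation=cv2.INTER_CUBIC))
```

```text
0.115 0.723395814226383
0.105 0.6503872258748387
0.1 0.6143773961943025
[ 1.3 -0.9  4.2]
0.2 17.5 [1.8 0.1 1.6] 13.5 (np.float64(0.6450450743926748), np.float64(0.0007710044220771151))
0.25 21.5 [ 0.1  0.1 -0.2] 13.95 (np.float64(0.6482020396539501), np.float64(0.0018669919714581207))
0.4 34.9 [-0.1 -0.7  0.2] 14.57 (np.float64(0.6469632239143505), np.float64(0.0021141440023814684))
```

View pics/s6.png

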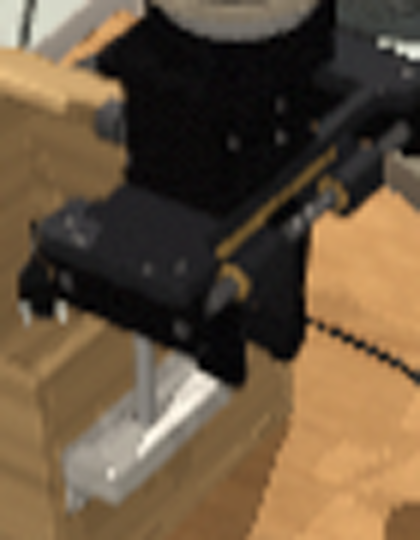

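Run:
```python
from h import *
from workcell import arm, claw, camera, job
p=np.array(arm.observe()["tool_pos"])
hit=arm.move_l(p+[0,0,.06],vel=.06,until_force=4)
print(hit,arm.observe()["ft_force"])
if not hit:
    d=b2w([0,-.12,.0])-b2w([0,0,0]); print(arm.move_l(p+[0,0,.06]+d,vel=.15,until_force=8))
c=camera("top"); print(lidangle(c)); np.savez("top7.npz",**c); c=camera("scene"); np.savez("scene7.npz",**c)
crop(c,(170,90,320,230),5,"pics/s7.png"); o=arm.observe(); print(o["clock"],o["tool_pos"])
P=w2b(cloud(c)[190:206,244:256]); print((P[4:11,2:9]*1000).astype(int).tolist())
```

```text
False [0.06937472 0.30467947 0.2583901 ]
False
(np.float64(0.6473182672674951), np.float64(0.00484299068771038), 1549, np.float64(0.17887698425899148), np.float64(0.0017994323716021342))
16.875 [ 0.46920166 -0.16645586  0.23854811]
[[[-31, -80, 116], [-28, -81, 114], [-42, -97, 132], [-41, -100, 132], [-39, -102, 132], [-24, -93, 117], [-21, -94, 116]], [[-35, -83, 117], [-33, -86, 117], [-43, -98, 129], [-41, -99, 128], [-38, -101, 127], [-27, -95, 116], [-23, -96, 114]], [[-34, -82, 112], [-36, -88, 116], [-45, -99, 127], [-42, -100, 126], [-41, -103, 126], [-30, -98, 116], [-28, -100, 116]], [[-41, -88, 115], [-40, -90, 116], [-732, -671, 885], [-42, -100, 122], [-38, -100, 120], [-32, -98, 114], [-32, -103, 116]], [[-43, -90, 114], [-40, -90, 112], [-45, -98, 120], [-43, -100, 119], [-40, -102, 118], [-32, -98, 110], [-31, -101, 111]], [[-48, -93, 115], [-39, -89, 107], [-44, -97, 115], [-44, -101, 117], [-40, -101, 114], [-30, -97, 104], [-37, -106, 114]], [[-50, -95, 114], [-50, -98, 115], [-48, -100, 115], [-41, -98, 109], [-40, -101, 110], [-43, -107, 115], [-42, -110, 116]]]
```

View pics/s7.png

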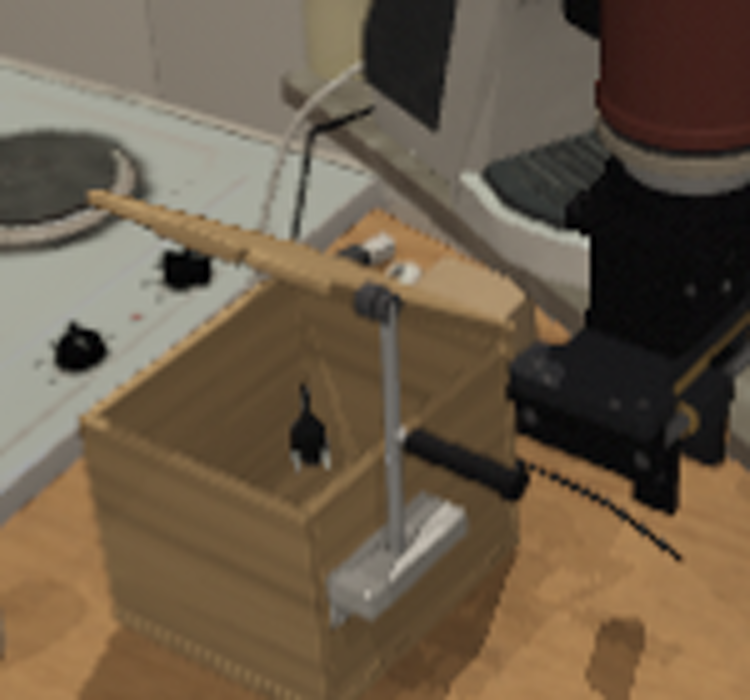

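The picture shows the rod upright in the hole (foot at about (395,550) px), the grip free, the gripper well away and the lid steady at 0.647 rad. I'm handing in.

Run:
```python
from h import *
from workcell import arm, claw, camera, job
arm.dwell(.5); c=camera("top"); print(lidangle(c)[0], arm.observe()["clock"])
d=np.abs(c["img"].astype(int)-load("top0.npz")["img"].astype(int)).sum(2); print("mug/keys, jar diff", d[205:260,335:415].mean(), d[230:262,135:168].mean())
job.finish_job()
```

```text
0.6466257802728693 17.425
mug/keys, jar diff 18.179545454545455 10.286931818181818
the job is handed in; nothing more can be done
```

The bread bin is propped open and the job is handed in, at about 17.4 s on the robot's clock. I took the cross grip from above, raised the lid to about 0.85 rad as commanded, and swung the foot forward. I then lowered it under force watch at the hole position read from the camera depth, so no search along the ledge was needed.

**Lid and foot:** After I let go, the lid held steady at 0.645–0.648 rad. The model gives 0.650 with the foot on the bottom of the hole and 0.72 on the ledge top. Depth also showed the rod going below the ledge surface. The largest force change on the tool was about 9 N, against the 25 N limit.

**Release:** The fingers came away with no noticeable force. At hand-in the arm was clear of everything.

**Disagreements:**
- The two cameras disagreed by about 4–6 mm on the bin's position.
- The foot sat several mm lower than my commanded model at the hover, and about 3 mm further back. I corrected the x offset before lowering and judged the seating by the measured lid angle instead.
- I did not remeasure the mug, jar and keys. I only compared pictures: the mean pixel difference was about 18 for the mug and keys and 10 for the jar, summed over the colour channels, which I put down to shadow and noise. No contact was felt near them.

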